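# Set up the throwing gauge beside the potter's wheel

## Robot

A 6-joint arm with a two-finger parallel gripper is mounted at the origin on the work surface. World frame = base frame: x ahead of the robot, y to its left, z up, the work surface at z = 0. Lengths are in m, angles in rad, forces in N, time in s.
With the tool pointing down it reaches from about 0.325 to 0.75 m from the base axis. Payload 7.6 kg.
Tool frame: the origin (TCP) lies at the very end of the fingers, on their centre line; the grasp point (between the pads) lies 19 mm behind it; z points along the fingers, y is the direction in which the jaws open and shut (so a half turn about z gives the same grasp; the last joint's range is limited). The gripper opens to 85 mm and grips with 20 to 120 N. Pads are 22 mm wide; open, the fingers measure 114 mm over their backs; the gripper's body (76 mm by 85 mm) begins 54 mm behind the grasp point. The pads swing forward as they close: fully open they stand 13 mm farther back than shut.
Start: joints at [1.178, 0.052, 1.401, -0, 1.689, -0.07], TCP at [0.167, 0.498, 0.231] pointing down, gripper open.
Joint ranges: [-2.9, 2.9], [-0.91, 2.17], [0.12, 2.37], [-1.06, 4.2], [0.26, 2.73], [-2.93, 2.93]. Speed limits (rad/s): [2.57, 2.57, 3.01, 3.14, 3.14, 3.14].

## Interface

Orientations are given as [roll, pitch, yaw] about the fixed x, y, z axes, in that order (R = Rz(yaw) Ry(pitch) Rx(roll)).
In Python, from bench import bot gives the robot as it stands. Calls block until the motion is done:
- bot.movep(position, orientation): joint-space move of the TCP to a pose.
- bot.movel(position, orientation=None, rate=0.15): straight line of the TCP; orientation=None keeps the orientation; rate is the mean speed in m/s.
- bot.move_j(angles): joint-space move.
- bot.move_gripper(opening, f_grip=None): finger opening in m; f_grip is the grip in N (None keeps the last); returns when the fingers have stopped.
- bot.hold(seconds).
- bot.ik(position, orientation): joint angles nearest the present ones, or None.
- bot.read_state(): the state.
- bot.get_image(name): name is "scene" or "top" or "wrist"; returns a dict with "image" (480x640x3 uint8, red, green, blue), "K" (3x3 intrinsics, pixels), "origin" and "orientation" of the camera in the world. Camera axes: x right, y up, looking along -z (the intrinsics and any distortion apply to the point x, -y, -z); pixel columns grow to the right and rows downward; lengths in m; the calibration is good to about 2 mm. The wrist camera is an equidistant fisheye: a pixel r from the principal point sees the ray r / f radians off the axis. A picture is of the moment at which its call begins. There is no depth.
A pose or a line that the arm cannot do raises bot.PlanningError and nothing moves.
- bot.close_job(): hands the job in, once; it reports no verdict.
The state is a dict: "time_s": time; "joint_positions": joint angles; "joint_vel": joint speeds; "joint_torque": joint torques, N m; "tool_pos": TCP position; "orientation": TCP orientation; "force": force on the tool from outside, world axes, zero at the start; "ft_torque": the same for the moment, N m; "grip_width": finger opening in m.
Only numpy, scipy, OpenCV 4.12 (cv2) and the standard library are available. Lean on these libraries where they do the work, as an engineer would, in place of code of your own. Each camera call takes 0.05 s, during which the arm holds its last target.

## Task

Set up the throwing gauge for the next run of pots: slide its foot along the rail until it is up against the stop, drop the T-bolt from the wooden block through the foot into the rail's slot and let go so that it sits fully home, then turn its cross handle a quarter turn so that it lies square across the rail and the bolt is locked. After that swing the pointer round to its stop over the wheel and put the headed pin down through the fork and the pointer until its collar sits on the fork. Leave the sample pot, the crock of tools, the tumbler and the lidded jar where they stand.

Things in the scene. Friction and masses are not known exactly. Their poses are not given: they have to be found in the camera images.
- rail: Fixed aluminium T-slot rail on the bench, 40 mm wide, 30 mm high. Origin on the bench under the post's place when the foot is at the stop. +y along the rail towards the stop (a dark steel block on it), +x across it towards the wheel. Its top slot is 14.5 mm wide, lips 6 mm thick, hollow below 23 mm wide and 11.5 mm deep.
- foot (a joint): Distance of the gauge's foot from the stop, m: 0 = against the stop (hard end of travel), at most 0.14. It shrinks as the foot moves along +y of the rail. About 12 N of friction; it stays where it is left. The foot is a grey plate 155 mm long (along the rail), 52 mm wide, 18 mm thick, top 48.5 mm above the bench.
- foot_end (a point): Centre of the foot's end face away from the stop, 39.5 mm above the bench; the face is 52 mm wide and reaches from 30.5 to 48.5 mm above the bench, just over the rail's top. Moves with the foot. Axes as the rail's: +y along the rail towards the stop (the way to push), +x towards the wheel, z up.
- foot_hole (a point): Centre of the oblong bolt hole in the foot's top face, 48.5 mm above the bench, 25 mm ahead (+y) of foot_end, 100 mm short of the gauge's post (18 mm rod, 38 mm boss at its foot). The hole is 25 mm long (y, along the rail) and 14.5 mm wide (x), goes right through, and the rail's slot runs under it. Axes as the rail's.
- bolt_grip (a point): Centre of the steel T-bolt's square cross handle (90 mm long, 11 x 11 mm): the point to grasp. x runs along the handle, z up. It starts upright in the wooden block (this point 80 mm above the bench). Bolt home in the foot: this point 30 mm above foot_hole. From there it turns either way with light friction and stays where it is left; nothing stops it at a quarter turn. Home, it has some 6 mm of play along the rail.
- bolt: The T-bolt, 220 g; origin at the centre of its collar's underside, x along the handle. Collar 40 mm across, 5 mm thick, with an 11 mm square stem up to the handle 30 mm above. Below: 12 mm neck, then the hammer head 21.6 x 11.5 mm with cut corners, tapered at its lower end 35.5 mm under the collar. The head is parallel to the handle and passes hole and slot only along the rail, either way round.
- pointer (a joint): Angle of the pointer arm about the post, rad: 0 = against its stop, pointing along the rail's +x over the wheel; grows anticlockwise from above (1.57: along +y). Light friction (0.06 N m); stays where it is left. The arm: a lug 24 mm wide, 8 mm thick to 62 mm from the pivot, then a 10 mm round rod to 205 mm and a rubber tip to 216 mm.
- pivot (a point): The pointer's pivot, on the post's vertical axis at the middle of the pointer arm's thickness, 152.5 mm above the bench. Moves with the foot; axes as the rail's.
- fork_hole (a point): Centre of the pin hole at the top face of the gauge's fork, 164.5 mm above the bench, 38 mm from the pivot towards the wheel. The fork: two steel plates 6 mm thick, 30 mm wide, 12 mm apart, from 20 mm behind the pivot to 58 mm ahead, the lug between them. Holes in plates and lug are 11.5 mm and line up with the pointer at its stop. Axes as the rail's.
- pin_grip (a point): Point to grasp on the headed pin's knurled grip (16 mm round, 40 mm tall): 26 mm above the underside of its collar, 19 mm below the grip's top. z up along the pin. It starts upright in the wooden block, 76 mm above the bench. Pin seated: this point 26 mm above fork_hole.
- pin: The headed steel pin, 90 g; origin at the centre of its collar's underside. Collar 24 mm across, 5 mm thick; below it a 9 mm shank 37 mm long with a tapered nose.
- block: Fixed wooden block 170 x 90 x 50 mm; origin at the centre of its underside. The bolt stands in a 28 mm hole 45 mm along its +x, the pin in a 12 mm hole 45 mm along its -x, both 45 mm deep, their collars on the block's top.
- sample_pot: Fired sample pot, 92 mm wide, 88 mm tall, in the middle of the wheel head (70 mm above the bench, 280 mm across; pan 408 mm across, rim 60 mm above the bench). Origin at the centre of its underside. The pointer clears it by 15 to 25 mm. Leave it alone.
- tool_crock: Brown crock 88 mm wide, 100 mm tall, with wooden tools standing in it to 210 mm. Origin at the centre of its underside. Leave it alone.
- tumbler: Pale fired tumbler, 74 mm wide, 85 mm tall. Origin at the centre of its underside. Leave it alone.
- slip_jar: Pale lidded jar, 68 mm wide, 100 mm tall. Origin at the centre of its underside. Leave it alone.

How it is judged:
On the way, in this order (a step that is already met when the one before it is completed fails the run):
1. the foot is up against the stop (within 5 mm) (value of joint foot below 0.005 m), for 0.2 s.
2. the T-bolt has dropped home through the foot into the rail, handle along the rail, and is let go (value of joint foot below 0.005 m and z of bolt_grip in the frame of foot_hole between 0.026 and 0.0325 m and horizontal distance between bolt_grip and foot_hole below 0.008 m and angle between bolt_grip's own z axis and vertical below 0.1 rad and angle between the x axis of bolt_grip and the y axis of foot_hole, either way round below 0.35 rad and contact force between the fingers and bolt below 0.1 N), for 0.2 s.
3. the T-bolt is turned a quarter turn and locked, handle within 20 degrees of square across the rail (value of joint foot below 0.005 m and z of bolt_grip in the frame of foot_hole between 0.026 and 0.0325 m and horizontal distance between bolt_grip and foot_hole below 0.008 m and angle between bolt_grip's own z axis and vertical below 0.1 rad and angle between the x axis of bolt_grip and the x axis of foot_hole, either way round below 0.35 rad), for 0.2 s.
4. the pointer is swung round to its stop (within 0.05 rad) (value of joint foot below 0.005 m and value of joint pointer below 0.05 rad), for 0.2 s.
At the end, for the whole second after the job is handed in: Foot within 5 mm of the stop; T-bolt's collar down on the foot (2.5 mm), centred (8 mm), handle within 20 degrees of square across the rail; pointer within 0.05 rad of its stop; pin upright in the fork's hole (6 mm), collar on the fork (2.5 mm); both at rest (all of step 4 and z of bolt_grip in the frame of foot_hole between 0.026 and 0.0325 m and horizontal distance between bolt_grip and foot_hole below 0.008 m and angle between bolt_grip's own z axis and vertical below 0.1 rad and angle between the x axis of bolt_grip and the x axis of foot_hole, either way round below 0.35 rad and z of pin_grip in the frame of fork_hole between 0.022 and 0.0285 m and horizontal distance between pin_grip and fork_hole below 0.006 m and angle between pin_grip's own z axis and vertical below 0.12 rad and linear speed of each of bolt, pin below 0.02 m/s); the robot touches nothing.
It fails at once if the sample pot is pushed or knocked out of place (20 mm) (distance of sample_pot from where it was at the start of the episode above 0.02 m).
It fails at once if the tool crock is pushed or knocked out of place (20 mm) (distance of tool_crock from where it was at the start of the episode above 0.02 m).
It fails at once if the tumbler is pushed or knocked out of place (20 mm) (distance of tumbler from where it was at the start of the episode above 0.02 m).
It fails at once if the lidded jar is pushed or knocked out of place (20 mm) (distance of slip_jar from where it was at the start of the episode above 0.02 m).
It also fails if it takes over 72 s, if anything falls off the work surface, if the arm or the gripper's body presses on something with over 40 N, if the wrist force passes 120 N, or if a joint passes its speed limit or range.

## Working session

There is one attempt and no reset: what is moved stays moved. The work goes in short steps, each a Python script; the robot and the scene stay as the last script left them, time stands still between calls to the robot, and variables do not carry over. Pictures are saved under pics/ and viewed, and the job is handed in when it is done.

```bash
ls; mkdir -p pics; python3 - <<'E'
from bench import bot
import cv2
s=bot.read_state();print(s)
for n in("scene","top","wrist"):
    d=bot.get_image(n);cv2.imwrite(f"pics/{n}0.png",d["image"][:,:,::-1]);print(n,d["K"],d["origin"],d["orientation"])
E
```

```text
pics
{'time_s': 0.0, 'joint_positions': array([ 1.17772042e+00,  5.28305163e-02,  1.40174568e+00,  1.18729198e-05,
        1.68860729e+00, -7.02941371e-02]), 'joint_vel': array([ 9.18863012e-05,  2.42109947e-04,  8.89972228e-04,  1.59025047e-04,
       -2.57605364e-03,  6.46252045e-04]), 'joint_torque': array([-2.85555398e-04, -3.81667686e+01, -3.60187840e+01, -7.92252604e-05,
        6.34436379e-03,  1.68166673e-05]), 'tool_pos': array([0.1663866 , 0.49761037, 0.23046513]), 'orientation': array([-3.14000658e+00, -1.23497898e-04,  2.81881217e+00]), 'force': array([ 0.16509546, -0.143396  ,  0.50517504]), 'ft_torque': array([-0.04285593, -0.05706138,  0.03990589]), 'grip_width': 0.08556878861511047}
scene [[598.56611318   0.         317.21596252]
 [  0.         598.56611318 234.61646769]
 [  0.           0.           1.        ]] [1.26953766 0.47836754 1.18471195] [ 0.65094962 -0.00809966  2.16755045]
top [[473.57213595   0.         322.14829617]
 [  0.         473.57213595 238.49220432]
 [  0.           0.           1.        ]] [0.48921736 0.04518844 1.12305233] [ 0.10218125 -0.00829786 -1.54635467]
wrist [[371.64829954   0.         321.45140496]
 [  0.         371.64829954 238.32948842]
 [  0.           0.           1.        ]] [0.09298328 0.52268728 0.37397598] [-3.07481199e-01  5.21252320e-04  1.24846384e+00]
```

View pics/scene0.png

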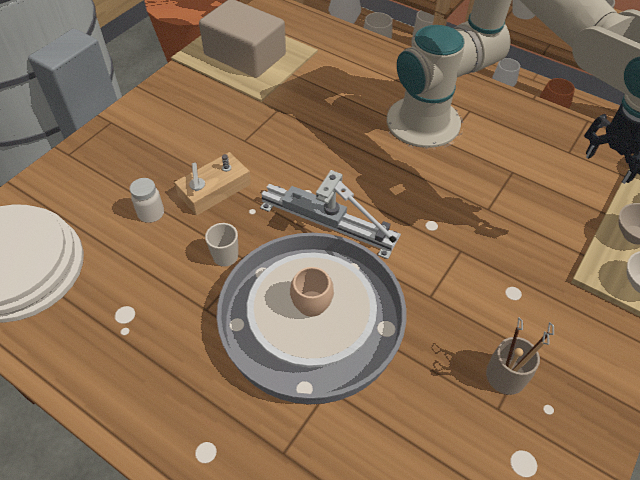

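View pics/top0.png

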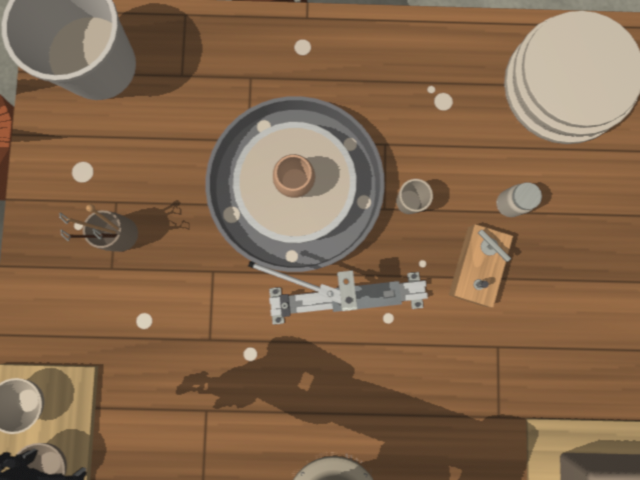

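View pics/wrist0.png

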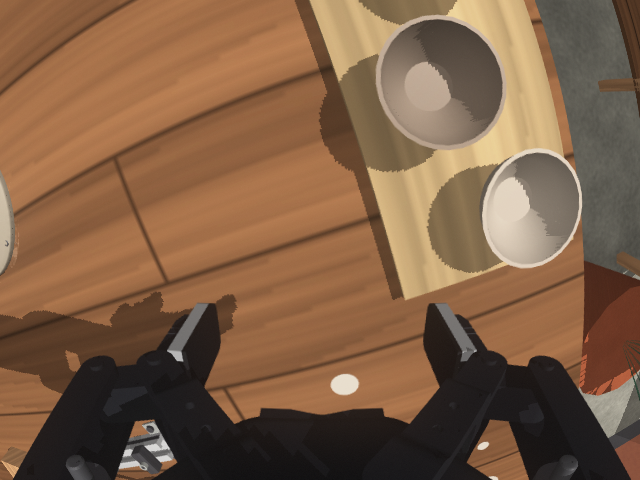

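The top view shows the rail running from about (280,305) to (425,290) and the pointer tip at (250,265). The block is at (485,265), with the bolt at (492,245) and the pin at (482,284). I'll zoom in on these.

```bash
python3 - <<'E'
import cv2
im=cv2.imread("pics/top0.png")
cv2.imwrite("pics/topA.png",cv2.resize(im[240:340,240:440],None,fx=4,fy=4,interpolation=cv2.INTER_CUBIC))
cv2.imwrite("pics/topB.png",cv2.resize(im[210:320,440:530],None,fx=5,fy=5,interpolation=cv2.INTER_CUBIC))
im=cv2.imread("pics/scene0.png")
cv2.imwrite("pics/sceneA.png",cv2.resize(im[140:270,165:415],None,fx=3.2,fy=3.2,interpolation=cv2.INTER_CUBIC))
E
```

```text
(no output)
```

View pics/topA.png

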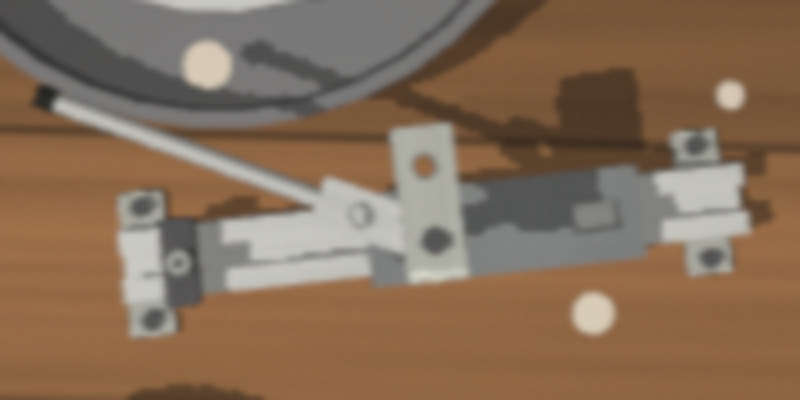

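View pics/topB.png

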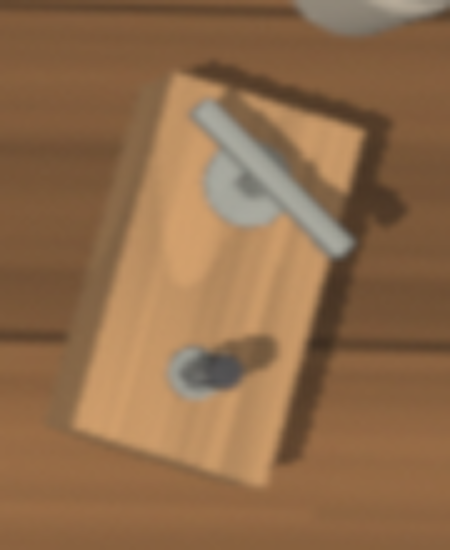

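View pics/sceneA.png

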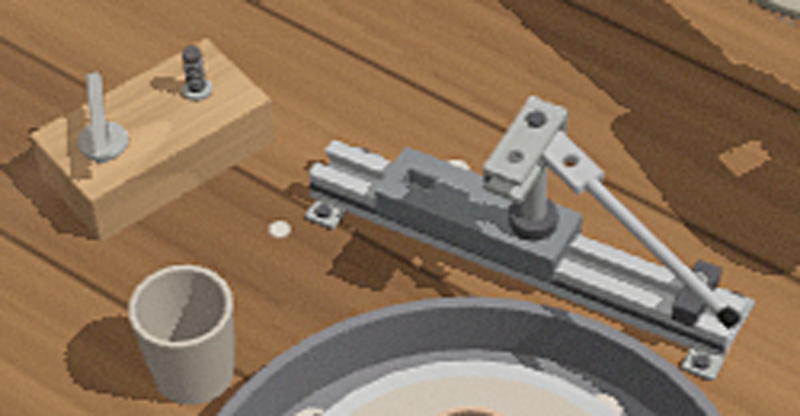

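```bash
cat > h.py <<'E'
import numpy as np, cv2
from scipy.spatial.transform import Rotation as Ro
CAL={"top":([473.57213595,322.14829617,238.49220432],[0.48921736,0.04518844,1.12305233],[0.10218125,-0.00829786,-1.54635467]),
"scene":([598.56611318,317.21596252,234.61646769],[1.26953766,0.47836754,1.18471195],[0.65094962,-0.00809966,2.16755045])}
def ray(c,u,v):
    k,o,e=CAL[c];d=np.array([(u-k[1])/k[0],-(v-k[2])/k[0],-1.]);return np.array(o),Ro.from_euler('xyz',e).apply(d)
def onz(c,u,v,z):
    o,d=ray(c,u,v);return o+d*(z-o[2])/d[2]
def wray(img,u,v):
    K=img["K"];x=(u-K[0,2])/K[0,0];y=(v-K[1,2])/K[1,1];r=np.hypot(x,y);s=np.sin(r)/max(r,1e-9)
    d=np.array([x*s,-y*s,-np.cos(r)]);return np.array(img["origin"]),Ro.from_euler('xyz',img["orientation"]).apply(d)
def wonz(img,u,v,z):
    o,d=wray(img,u,v);return o+d*(z-o[2])/d[2]
def proj(c,p):
    k,o,e=CAL[c];q=Ro.from_euler('xyz',e).inv().apply(np.array(p)-o);return k[1]+k[0]*q[0]/-q[2],k[2]+k[0]*q[1]/q[2]
E
python3 - <<'E'
from h import *
np.set_printoptions(precision=4,suppress=True)
A=lambda x,y,z:onz("top",240+(x+.5)/4-.5,240+(y+.5)/4-.5,z)
B=lambda x,y,z:onz("top",440+(x+.5)/5-.5,210+(y+.5)/5-.5,z)
S=lambda x,y,z:onz("scene",165+(x+.5)/3.2-.5,140+(y+.5)/3.2-.5,z)
for n,p in dict(fork=A(425,166,.1645),forkcorner1=A(390,128,.1645),fc2=A(455,122,.1645),fc3=A(468,277,.1645),fc4=A(406,280,.1645),pivtop=A(436,240,.17),
 fend1=A(640,165,.0485),fend2=A(648,255,.0485),hole=A(596,216,.0485),stop=A(180,262,.05),lug=A(360,214,.1565),tip=A(45,97,.1525),
 railend1=A(742,165,.03),railend2=A(750,235,.03),railL1=A(120,233,.03),railL2=A(127,303,.03),
 c1=B(178,72,.05),c2=B(365,130,.05),c3=B(268,487,.05),c4=B(72,430,.05),h1=B(203,110,.0855),h2=B(343,248,.0855),bcol=B(247,185,.055),pcol=B(200,372,.055),ptop=B(224,371,.095),
 Sfork=S(515,157,.1645),Spivot=S(535,119,.17),Spt=S(191,50,.095),Spcol=S(196,89,.055),Sbcol=S(103,140,.055),Sc=S(35,138,.05),Sc2=S(105,207,.05),Sc3=S(270,98,.05),Sc4=S(208,40,.05)).items(): print(n,p)
E
```

```text
fork [ 0.5025 -0.0103  0.1645]
forkcorner1 [0.5212 0.0077 0.1645]
fc2 [ 0.525  -0.0251  0.1645]
fc3 [ 0.4476 -0.0329  0.1645]
fc4 [ 0.4453 -0.0019  0.1645]
pivtop [ 0.4657 -0.0162  0.17  ]
fend1 [ 0.5076 -0.1387  0.0485]
fend2 [ 0.4572 -0.1436  0.0485]
hole [ 0.4783 -0.1141  0.0485]
stop [0.447  0.1195 0.05  ]
lug [0.4775 0.0217 0.1565]
tip [0.533  0.1841 0.1525]
railend1 [ 0.5094 -0.2007  0.03  ]
railend2 [ 0.4695 -0.2053  0.03  ]
railL1 [0.4619 0.1557 0.03  ]
railL2 [0.4224 0.1503 0.03  ]
c1 [ 0.6417 -0.3108  0.05  ]
c2 [ 0.6171 -0.3963  0.05  ]
c3 [ 0.4542 -0.3498  0.05  ]
c4 [ 0.4775 -0.2615  0.05  ]
h1 [ 0.62   -0.3099  0.0855]
h2 [ 0.5604 -0.3711  0.0855]
bcol [ 0.59   -0.3401  0.055 ]
pcol [ 0.5049 -0.3179  0.055 ]
ptop [ 0.505  -0.3147  0.095 ]
Sfork [ 0.5027 -0.0096  0.1645]
Spivot [ 0.4683 -0.0154  0.17  ]
Spt [ 0.5022 -0.3176  0.095 ]
Spcol [ 0.5059 -0.3153  0.055 ]
Sbcol [ 0.5906 -0.3404  0.055 ]
Sc [ 0.6166 -0.3898  0.05  ]
Sc2 [ 0.6395 -0.2966  0.05  ]
Sc3 [ 0.4762 -0.2632  0.05  ]
Sc4 [ 0.4535 -0.3463  0.05  ]
```

```bash
cat >> h.py <<'E'
T=0.132
ex=np.array([np.cos(T),np.sin(T),0]);ey=np.array([-np.sin(T),np.cos(T),0])
E
python3 - <<'E'
from h import *
from bench import bot
fe=np.array([.4824,-.1411,0]);yr=np.pi/2+T
for y in (yr,yr-np.pi): print(bot.ik(fe-.03*ey+[0,0,.036],[np.pi,0,y]))
for y in (.799,.799-np.pi): print('bolt',bot.ik([.5902,-.3405,.061],[np.pi,0,y]))
h=fe+.095*ey+.025*ey
for y in (yr,yr-np.pi,yr+np.pi/2,yr-np.pi/2): print('hole',bot.ik(h+[0,0,.06],[np.pi,0,y]))
E
```

```text
[-0.40944952  0.18651018  1.65892933  0.          1.29615315 -0.54144952]
[-4.09449515e-01  1.86510176e-01  1.65892933e+00 -4.44089210e-16
  1.29615315e+00  2.60014314e+00]
bolt [-5.77459772e-01  5.95420774e-01  1.07944594e+00 -4.44089210e-16
  1.46672594e+00  1.94336555e-01]
bolt None
hole [-0.12649705  0.02241187  1.78338862  0.          1.33579216 -0.25849705]
hole [-1.26497051e-01  2.24118719e-02  1.78338862e+00 -4.44089210e-16
  1.33579216e+00  2.88309560e+00]
hole [-0.12649705  0.02241187  1.78338862  0.          1.33579216 -1.82929338]
hole [-1.26497051e-01  2.24118719e-02  1.78338862e+00 -4.44089210e-16
  1.33579216e+00  1.31229928e+00]
```

```bash
cat > push.py <<'E'
from h import *
from bench import bot
fe=np.array([.4824,-.1411,0]);yr=np.pi/2+T;O=[np.pi,0,yr]
bot.move_gripper(0.0)
a=fe-.035*ey
bot.movep(a+[0,0,.24],O)
bot.movel(a+[0,0,.037],O,rate=.2)
f0=np.array(bot.read_state()["force"])
print(f0,bot.read_state()["time_s"])
d=.02
bot.movel(fe-.02*ey+[0,0,.037],rate=.1)
bot.movel(fe+.05*ey+[0,0,.037],rate=.08)
s=bot.read_state();print(s["time_s"],(s["force"]-f0)@ey,(s["tool_pos"]-fe)@ey)
E
python3 push.py
```

```text
[ 0.60999119 -0.47594722 -0.2361917 ] 4.7167
6.0417 -7.403847728689919 0.04881687955007468
```

```bash
python3 - <<'E'
from h import *
from bench import bot
fe=np.array([.4824,-.1411,0])
d=.05
while d<.145:
    d+=.004
    bot.movel(fe+d*ey+[0,0,.037],rate=.06)
    s=bot.read_state();f=s["force"]@ey
    print(round(d,3),round(s["time_s"],2),round(f,1),round((s["tool_pos"]-fe)@ey,4))
    if f<-28: break
E
```

```text
0.054 6.29 -7.9 0.0526
0.058 6.54 -9.0 0.0566
0.062 6.79 -10.0 0.0606
0.066 7.04 -9.4 0.0646
0.07 7.29 -9.4 0.0686
0.074 7.54 -8.9 0.0726
0.078 7.79 -9.1 0.0766
0.082 8.04 -9.4 0.0806
0.086 8.29 -9.1 0.0846
0.09 8.54 -14.3 0.0875
0.094 8.79 -33.0 0.0877
```

```bash
python3 - <<'E'
from h import *
from bench import bot
fe=np.array([.4824,-.1411,0])
O=[np.pi,0,np.pi/2+T]
bot.movel(fe+.075*ey+[0,0,.037],rate=.15)
bot.movel(fe+.055*ey+[0,0,.18],rate=.25)
bot.move_gripper(.05)
for n in("top","scene","wrist"):
    d=bot.get_image(n);cv2.imwrite(f"pics/{n}1.png",d["image"][:,:,::-1])
import pickle;pickle.dump(d,open("w1.pkl","wb"))
print(d["origin"],d["orientation"],bot.read_state()["tool_pos"],bot.read_state()["time_s"])
im=cv2.imread("pics/top1.png")
cv2.imwrite("pics/top1A.png",cv2.resize(im[240:340,240:440],None,fx=4,fy=4,interpolation=cv2.INTER_CUBIC))
E
```

```text
[ 0.4648657  -0.00956987  0.32339157] [-0.30660321 -0.00068406  0.13242102] [ 0.47517749 -0.08661139  0.18001904] 10.475
```

View pics/wrist1.png

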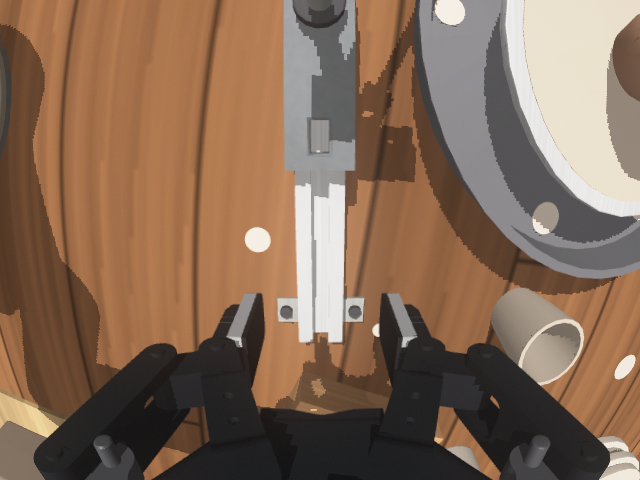

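View pics/top1A.png

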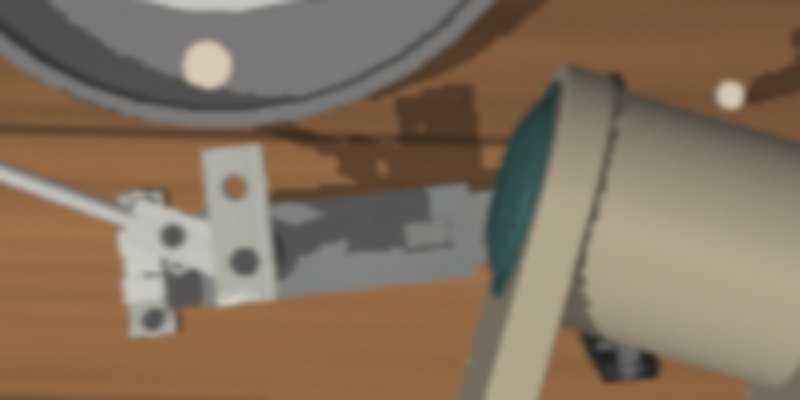

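The wrist view shows the foot edge at row 170, the hole at (319,136) and the rail centred on about x=320. I'll zoom in on the hole and measure from both views.

```bash
python3 - <<'E'
import cv2
im=cv2.imread("pics/wrist1.png")
cv2.imwrite("pics/w1A.png",cv2.resize(im[95:185,270:370],None,fx=6,fy=6,interpolation=cv2.INTER_CUBIC))
im=cv2.imread("pics/scene1.png")
cv2.imwrite("pics/s1A.png",cv2.resize(im[160:270,255:405],None,fx=5,fy=5,interpolation=cv2.INTER_CUBIC))
E
```

```text
(no output)
```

View pics/w1A.png

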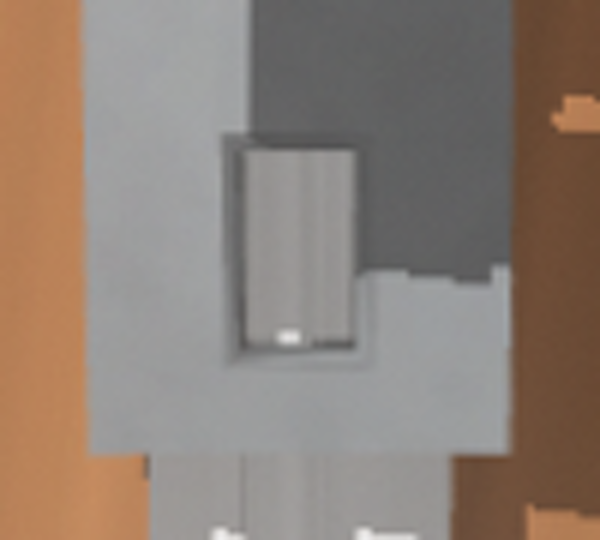

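View pics/s1A.png

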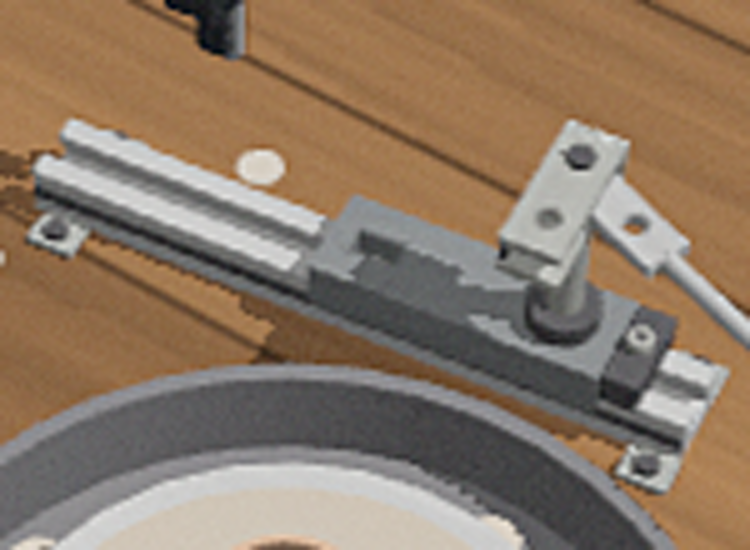

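```bash
python3 - <<'E'
from h import *
import pickle
np.set_printoptions(precision=4,suppress=True)
d=pickle.load(open("w1.pkl","rb"))
W=lambda x,y,z:wonz(d,270+(x+.5)/6-.5,95+(y+.5)/6-.5,z)
A=lambda x,y,z:onz("top",240+(x+.5)/4-.5,240+(y+.5)/4-.5,z)
S=lambda x,y,z:onz("scene",255+(x+.5)/5-.5,160+(y+.5)/5-.5,z)
c=[W(225,135,.0485),W(362,135,.0485),W(372,362,.0485),W(228,362,.0485)]
print('hole w',np.mean(c,0),*c)
l,r=W(83,100,.0485),W(512,100,.0485);l2,r2=W(90,454,.0485),W(511,454,.0485)
print('edges',l,r,l2,r2,'mid',(l+r)/2,(l2+r2)/2)
print('end->hole',(l2+r2)/2+.025*ey)
print('dirs',np.arctan2(*(-((l-l2)[:2]*[1,-1]))),np.arctan2(*(-((r-r2)[:2]*[1,-1]))),np.arctan2(*(r2-l2)[[1,0]]))
print('top: hole',A(427,235,.0485),'fork',A(235,187,.1645),'pivtop',A(245,262,.17),'end',A(467,185,.0485),A(475,272,.0485))
print('scene: fork',S(550,217,.1645),'piv',S(580,157,.17),'endcorners',S(352,197,.0485),S(312,268,.0485))
E
```

```text
hole w [ 0.4644 -0.0183  0.0485] [ 0.454  -0.0055  0.0485] [ 0.4704 -0.0034  0.0485] [ 0.4754 -0.031   0.0485] [ 0.4579 -0.0333  0.0485]
edges [ 0.4363 -0.0033  0.0485] [0.4879 0.0035 0.0485] [ 0.4424 -0.0468  0.0485] [ 0.4941 -0.0399  0.0485] mid [0.4621 0.0001 0.0485] [ 0.4682 -0.0434  0.0485]
end->hole [ 0.4649 -0.0186  0.0485]
dirs 0.13890550236980298 0.14135165190822324 0.13174385107262254
top: hole [ 0.4654 -0.0189  0.0485] fork [0.4896 0.0851 0.1645] pivtop [0.4525 0.0788 0.17  ] end [ 0.494  -0.041   0.0485] [ 0.4454 -0.0463  0.0485]
scene: fork [0.4886 0.0858 0.1645] piv [0.4548 0.0805 0.17  ] endcorners [ 0.4449 -0.0473  0.0485] [ 0.4941 -0.0379  0.0485]
```

```bash
python3 - <<'E'
from h import *
from bench import bot
import pickle
y=.799;O=[np.pi,0,y];b=np.array([.5902,-.3405,0]);u=np.array([np.cos(y),np.sin(y),0])
bot.movep(b-.06*u+[0,0,.2],O)
d=bot.get_image("wrist");cv2.imwrite(f"pics/w2.png",d["image"][:,:,::-1])
pickle.dump(d,open("w2.pkl","wb"));print(bot.read_state()["time_s"])
E
```

```text
11.7
```

View pics/w2.png

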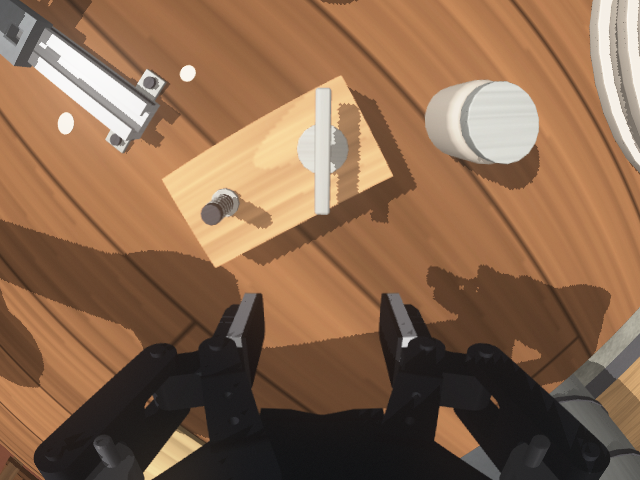

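```bash
python3 - <<'E'
import cv2
im=cv2.imread("pics/w2.png")
cv2.imwrite("pics/w2A.png",cv2.resize(im[75:225,190:380],None,fx=4,fy=4,interpolation=cv2.INTER_CUBIC))
E
```

```text
(no output)
```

View pics/w2A.png

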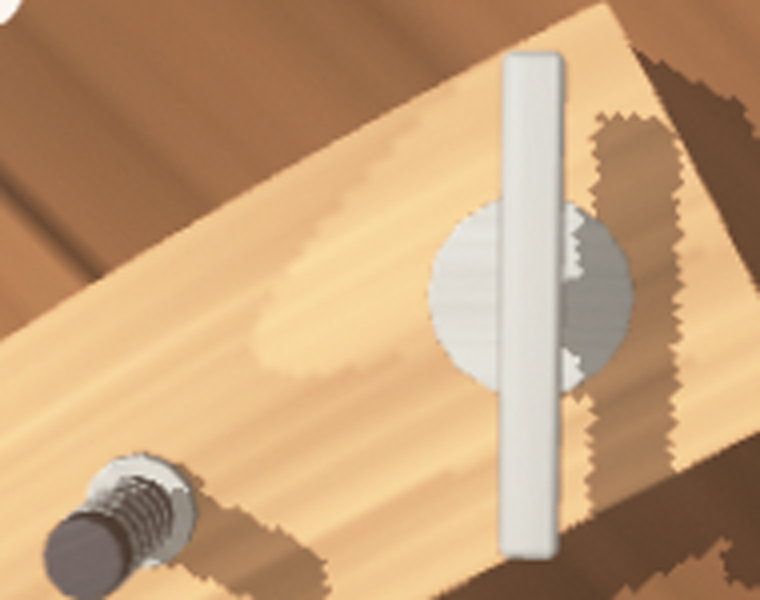

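```bash
python3 - <<'E'
from h import *
import pickle
np.set_printoptions(precision=4,suppress=True)
d=pickle.load(open("w2.pkl","rb"))
W=lambda x,y,z:wonz(d,190+(x+.5)/4-.5,75+(y+.5)/4-.5,z)
a,b=W(533,53,.0855),W(528,556,.0855)
print('handle',a,b,(a+b)/2,np.linalg.norm(a-b),np.arctan2(*(a-b)[[1,0]]))
print('collar',W(531,296,.055))
print('pin top',W(88,555,.095),'pin collar',W(142,507,.055))
E
```

```text
handle [ 0.6209 -0.3088  0.0855] [ 0.5587 -0.3719  0.0855] [ 0.5898 -0.3404  0.0855] 0.08865494420654939 0.7919887870636515
collar [ 0.59   -0.3405  0.055 ]
pin top [ 0.5048 -0.3155  0.095 ] pin collar [ 0.5048 -0.3152  0.055 ]
```

```bash
cat >> h.py <<'E'
def ts(bot,l=""):
    s=bot.read_state();print(l,'t',round(s["time_s"],2),'p',np.round(s["tool_pos"],4),'yaw',round(s["orientation"][2],3),'F',np.round(s["force"],1),'g',round(s["grip_width"],4));return s
E
python3 - <<'E'
from h import *
from bench import bot
O=[np.pi,0,.792];b=np.array([.5899,-.3404,0])
bot.movel(b+[0,0,.15],O,rate=.3)
bot.movel(b+[0,0,.0615],O,rate=.15)
ts(bot)
bot.move_gripper(0.0,f_grip=60)
ts(bot)
bot.movel(b+[0,0,.175],rate=.2)
ts(bot)
yr=np.pi/2+.134
H=np.array([.4648,-.0186,0])
bot.movep(H-.0*ey+[0,0,.175],[np.pi,0,yr])
ts(bot)
for n in("scene","top"):
    d=bot.get_image(n);cv2.imwrite(f"pics/{n}3.png",d["image"][:,:,::-1])
d=bot.get_image("wrist");cv2.imwrite("pics/w3.png",d["image"][:,:,::-1])
im=cv2.imread("pics/scene3.png")
cv2.imwrite("pics/s3A.png",cv2.resize(im[120:270,255:405],None,fx=4,fy=4,interpolation=cv2.INTER_CUBIC))
E
```

```text
t 12.85 p [ 0.5904 -0.3412  0.0633] yaw 0.792 F [ 0.7 -0.1 -0.4] g 0.0502
 t 13.28 p [ 0.5904 -0.3407  0.0628] yaw 0.792 F [ 0.1 -0.2  6.1] g 0.0096
 t 14.0 p [ 0.5893 -0.34    0.1726] yaw 0.792 F [-1.1  0.2 -2.6] g 0.0098
 t 15.3 p [ 0.4653 -0.0192  0.175 ] yaw 1.703 F [-0.8  0.1 -1.7] g 0.0098
```

View pics/s3A.png

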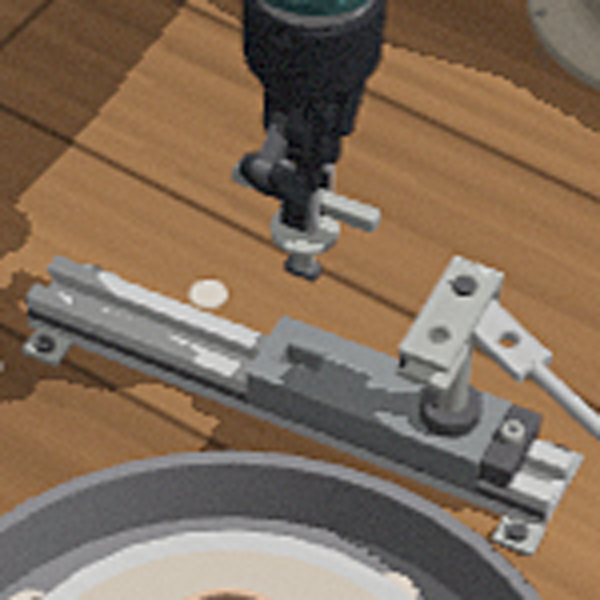

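View pics/w3.png

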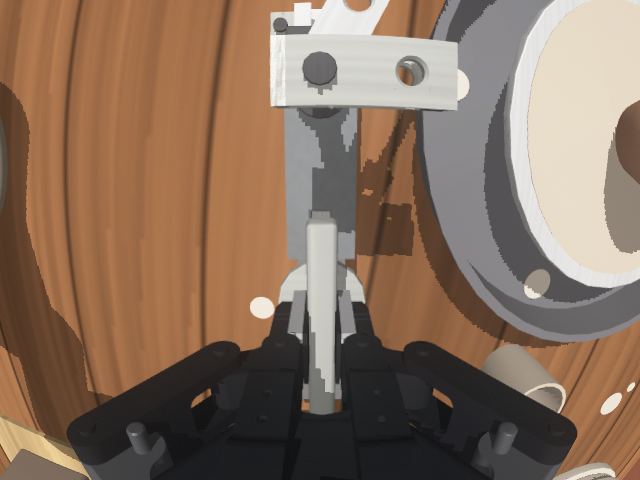

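```bash
python3 - <<'E'
from h import *
from bench import bot
yr=np.pi/2+.134;O=[np.pi,0,yr]
H=np.array([.4648,-.0186,0])
bot.movel(H+[0,0,.103],O,rate=.15)
bot.hold(.2)
s=ts(bot); e=H-s["tool_pos"];e[2]=0; H2=H+e; print(e)
f0=s["force"][2]
z=.103
while z>.070:
    z-=.004
    bot.movel(H2+[0,0,z],O,rate=.04)
    s=ts(bot)
    if s["force"][2]-f0>8: print("contact");break
E
```

```text
t 16.28 p [ 0.4655 -0.0187  0.1042] yaw 1.705 F [-0.2  0.6 -2.3] g 0.01
[-7.07697088e-04  8.68807177e-05  0.00000000e+00]
 t 16.53 p [ 0.4639 -0.0185  0.0988] yaw 1.705 F [ 0.2 -0.3 -2.1] g 0.0099
 t 16.78 p [ 0.4638 -0.0185  0.0946] yaw 1.705 F [-0.2  0.3 -1.7] g 0.0097
 t 17.03 p [ 0.4639 -0.0185  0.0907] yaw 1.705 F [-0.4 -0.5 -2.9] g 0.0094
 t 17.28 p [ 0.4639 -0.0185  0.0866] yaw 1.705 F [-0.3 -0.1 -2.1] g 0.0099
 t 17.53 p [ 0.4639 -0.0185  0.0827] yaw 1.705 F [ 0.5  0.1 -2. ] g 0.0097
 t 17.78 p [ 0.4639 -0.0185  0.0787] yaw 1.705 F [-1.  -0.1 -2.2] g 0.0098
 t 18.03 p [ 0.4639 -0.0185  0.0747] yaw 1.705 F [ 0.1  0.4 -2.6] g 0.0099
 t 18.28 p [ 0.4639 -0.0185  0.0706] yaw 1.705 F [ 0.2 -0.1 -2.2] g 0.0096
 t 18.53 p [ 0.4639 -0.0185  0.0667] yaw 1.705 F [ 0.  -0.4 -1.8] g 0.0099
```

```bash
python3 - <<'E'
from h import *
from bench import bot
yr=np.pi/2+.134;O=[np.pi,0,yr]
p=bot.read_state()["tool_pos"];
H2=np.array([.4641,-.0185,0])
bot.movel(H2+[0,0,.0625],O,rate=.04);ts(bot)
bot.move_gripper(.04);bot.hold(.4);ts(bot)
d=bot.get_image("wrist");cv2.imwrite("pics/w4.png",d["image"][:,:,::-1])
im=bot.get_image("scene")["image"][:,:,::-1]
cv2.imwrite("pics/s4A.png",cv2.resize(im[120:270,255:405],None,fx=4,fy=4,interpolation=cv2.INTER_CUBIC))
E
```

```text
t 18.8 p [ 0.4639 -0.0185  0.0621] yaw 1.705 F [ 0.6  0.5 -1.6] g 0.0096
 t 19.6 p [ 0.4641 -0.0185  0.0625] yaw 1.705 F [-0.9  0.3  0.2] g 0.0403
```

View pics/s4A.png

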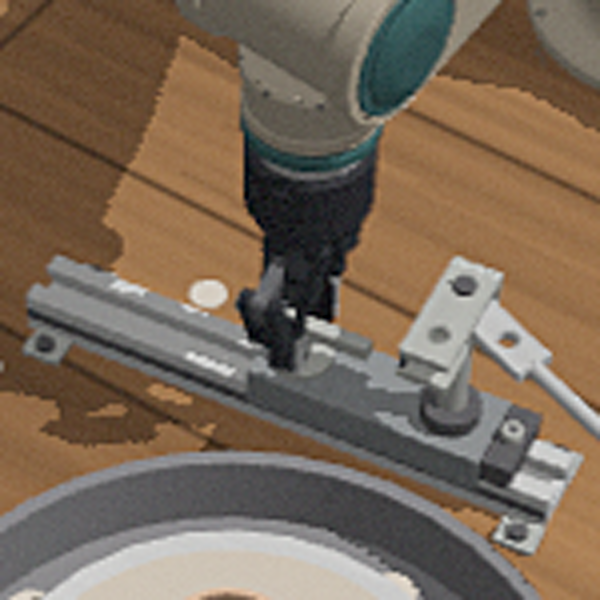

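View pics/w4.png

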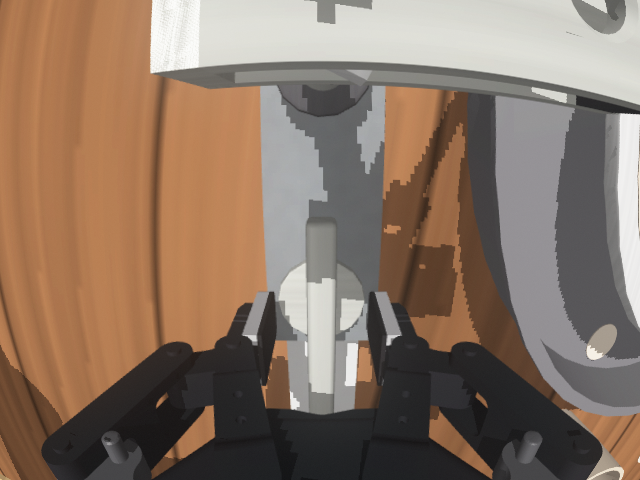

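```bash
python3 - <<'E'
from h import *
from bench import bot
bot.move_gripper(0.0,f_grip=40);ts(bot)
q=np.array(bot.read_state()["joint_positions"]);q[5]+=np.pi/2
bot.move_j(q);bot.hold(.15);ts(bot)
bot.move_gripper(.04);bot.hold(.1);ts(bot)
p=bot.read_state()["tool_pos"]
bot.movel(np.array([.4641,-.0185,.19]),rate=.25)
bot.movel(np.array([.4641,-.0185,.19])-.06*ex,rate=.3)
d=bot.get_image("wrist");cv2.imwrite("pics/w5.png",d["image"][:,:,::-1])
import pickle;pickle.dump(d,open("w5.pkl","wb"))
ts(bot)
E
```

```text
t 20.07 p [ 0.4641 -0.0185  0.0626] yaw 1.705 F [-0.4  0.2  1.7] g 0.0105
 t 21.62 p [ 0.4642 -0.0186  0.0626] yaw 0.135 F [ 0.7 -0.8 -0.2] g 0.0103
 t 22.11 p [ 0.464  -0.0184  0.0625] yaw 0.134 F [-0.9  0.9 -0.7] g 0.0396
 t 23.17 p [ 0.4042 -0.0263  0.1885] yaw 0.134 F [-0.3 -0.3  0. ] g 0.0401
```

View pics/w5.png

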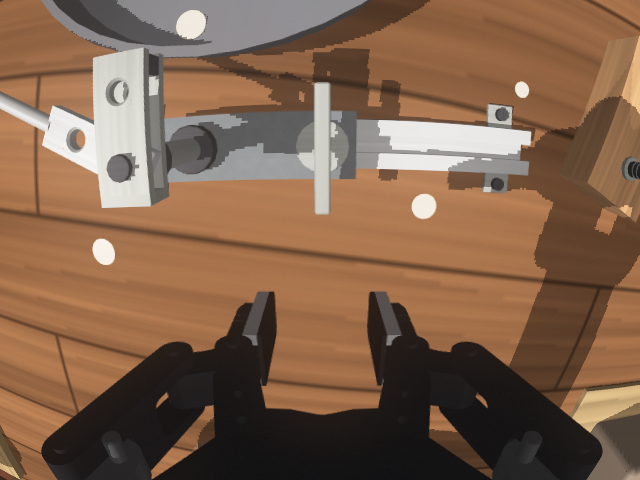

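```bash
cat > ptr.py <<'E'
from h import *
from bench import bot
Tt=.134
P=np.array([.4515,.0805,0]);r=.1
def pose(phi,off):
    a=Tt+phi;er=np.array([np.cos(a),np.sin(a),0]);et=np.array([-np.sin(a),np.cos(a),0])
    return P+r*er+off*et,[np.pi,0,a+np.pi/2]
E
python3 - <<'E'
from ptr import *
bot.move_gripper(0.0)
p,o=pose(1.115,.045)
bot.movel(np.array([.4042,-.0263,.25]),rate=.3)
bot.movep(p+[0,0,.25],o)
bot.movel(p+[0,0,.138],o,rate=.25)
ts(bot)
im=bot.get_image("top")["image"][:,:,::-1]
cv2.imwrite("pics/t6.png",cv2.resize(im[200:340,160:360],None,fx=4,fy=4,interpolation=cv2.INTER_CUBIC))
im=bot.get_image("scene")["image"][:,:,::-1]
cv2.imwrite("pics/s6.png",cv2.resize(im[120:270,255:455],None,fx=4,fy=4,interpolation=cv2.INTER_CUBIC))
E
```

```text
t 26.48 p [0.441  0.1896 0.1393] yaw 2.819 F [ 0.6  0.7 -0.5] g -0.0
```

View pics/s6.png

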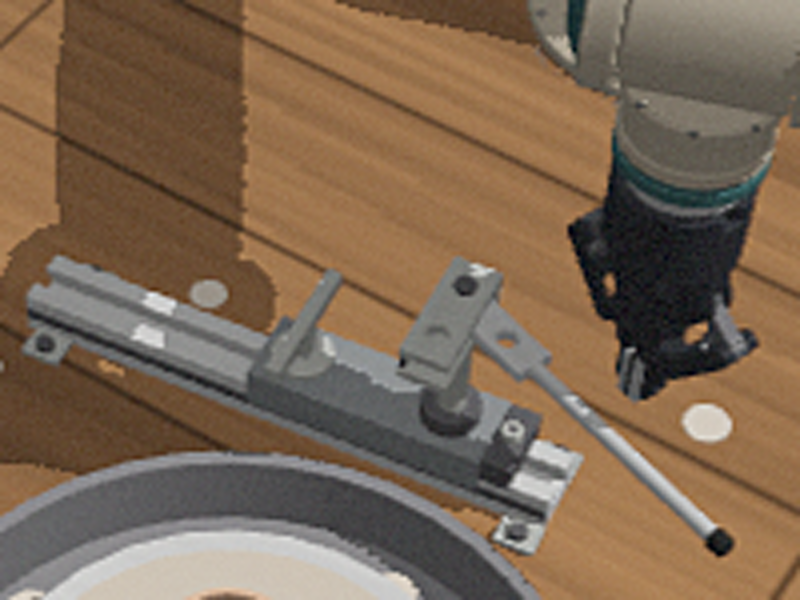

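View pics/t6.png

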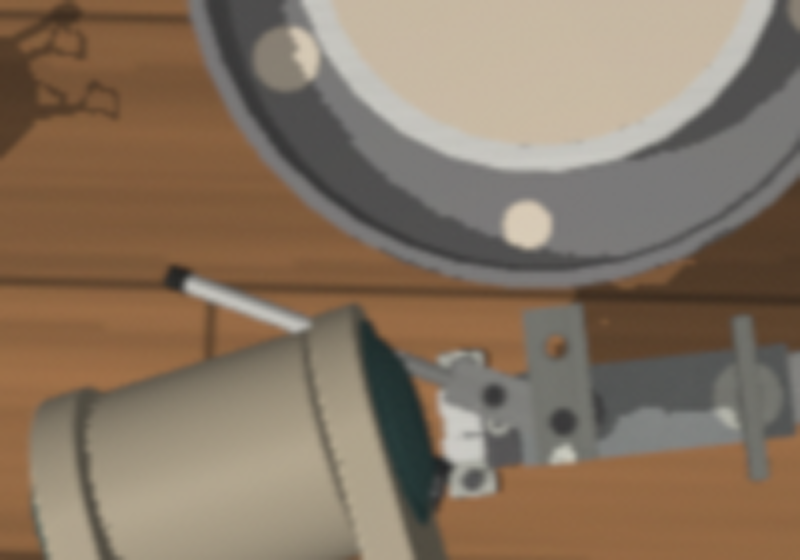

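```bash
python3 - <<'E'
from ptr import *
z=np.array([0,0,.138])
p,o=pose(1.115,.018);bot.movel(p+z,o,rate=.1);ts(bot)
for phi in np.arange(1.0,.05,-.15):
    p,o=pose(phi,.016);bot.movel(p+z,o,rate=.1)
ts(bot)
for k in range(20):
    phi-=.015
    p,o=pose(phi,.016);bot.movel(p+z,o,rate=.02)
    s=bot.read_state();a=Tt+phi;f=s["force"]@np.array([-np.sin(a),np.cos(a),0]);print(round(phi,3),round(f,1))
    if f>8 or phi<-.06: break
ts(bot)
E
```

```text
t 27.0 p [0.4663 0.181  0.1385] yaw 2.819 F [ 0.5  0.4 -0.1] g -0.0002
 t 29.08 p [0.5447 0.1197 0.138 ] yaw 1.811 F [-0.5  0.9 -0.7] g -0.0003
0.085 0.8
0.07 0.5
0.055 0.1
0.04 -0.1
0.025 0.2
0.01 0.5
-0.005 1.3
-0.02 5.3
-0.035 9.3
 t 31.33 p [0.5491 0.1084 0.138 ] yaw 1.671 F [-0.9  9.2  0.4] g 0.0001
```

```bash
python3 - <<'E'
from ptr import *
p,o=pose(0,.06);bot.movel(p+[0,0,.138],rate=.2)
bot.movel(p+[0,0,.25],rate=.3)
# view pin on the way: yaw so that camera faces; go to pin pre-pose
pin=np.array([.5048,-.3155,0])
bot.movep(np.array([.46,-.10,.26]),[np.pi,0,1.0])
bot.move_gripper(.045)
im=bot.get_image("top")["image"][:,:,::-1]
cv2.imwrite("pics/t7.png",im)
cv2.imwrite("pics/t7A.png",cv2.resize(im[200:340,200:400],None,fx=4,fy=4,interpolation=cv2.INTER_CUBIC))
im=bot.get_image("scene")["image"][:,:,::-1]
cv2.imwrite("pics/s7.png",cv2.resize(im[120:310,255:455],None,fx=3,fy=3,interpolation=cv2.INTER_CUBIC))
ts(bot)
E
```

```text
t 33.89 p [ 0.46 -0.1   0.26] yaw 1.0 F [-0.5 -0.2 -0.2] g 0.0452
```

View pics/s7.png

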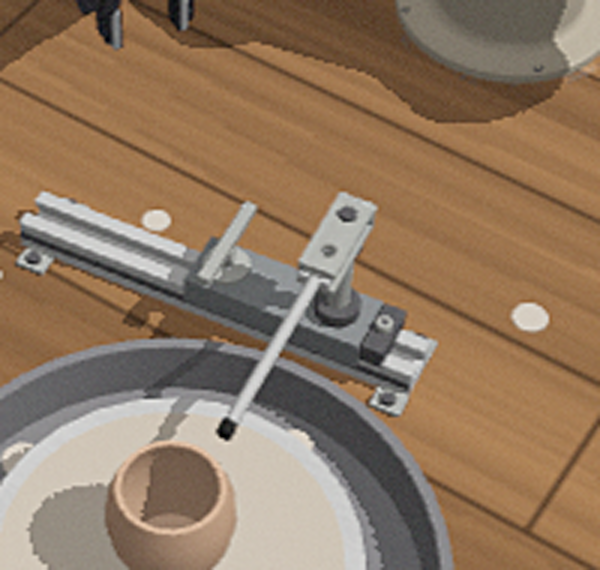

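View pics/t7A.png

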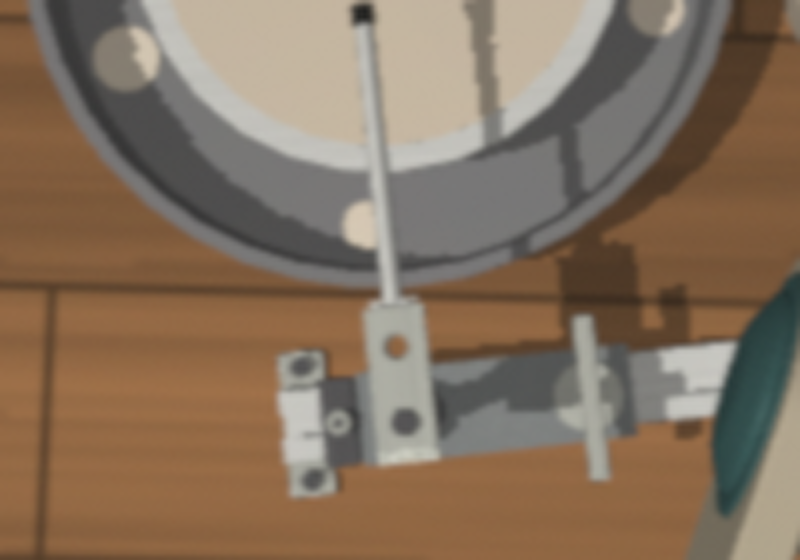

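```bash
python3 - <<'E'
from h import *
import pickle
np.set_printoptions(precision=4,suppress=True)
d=pickle.load(open("w5.pkl","rb"))
A=lambda x,y,z:onz("top",200+(x+.5)/4-.5,200+(y+.5)/4-.5,z)
S=lambda x,y,z:onz("scene",255+(x+.5)/3-.5,120+(y+.5)/3-.5,z)
print(A(396,346,.1645),S(329,250,.1645),wonz(d,118,92,.1645))
print('pointer dir',A(362,14,.1525)-A(389,300,.1525), 'bolt',A(572,318,.084),A(599,478,.084))
im=cv2.imread("pics/w5.png");cv2.imwrite("pics/w5A.png",cv2.resize(im[40:220,80:180],None,fx=4,fy=4,interpolation=cv2.INTER_CUBIC)[:600])
E
```

```text
[0.4901 0.0846 0.1645] [0.4889 0.0853 0.1645] [0.4885 0.0854 0.1645]
pointer dir [0.1476 0.0184 0.    ] bolt [ 0.5078 -0.0078  0.084 ] [ 0.4217 -0.0242  0.084 ]
```

View pics/w5A.png

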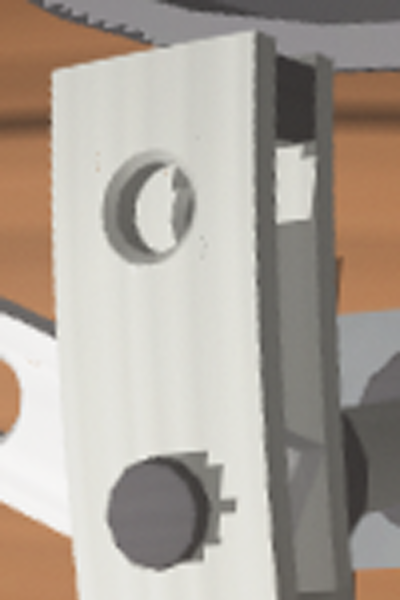

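```bash
python3 - <<'E'
from h import *
from bench import bot
import pickle
O=[np.pi,0,.134];pin=np.array([.5048,-.3155,0])
bot.movep(pin+[0,0,.16],O)
bot.movel(pin+[0,0,.0605],O,rate=.15);bot.hold(.15);ts(bot)
bot.move_gripper(0.0,f_grip=50);ts(bot)
bot.movel(pin+[0,0,.25],rate=.25);ts(bot)
F=np.array([.4892,.0852,0])
bot.movep(F-.06*ex+[0,0,.25],O);bot.hold(.1);ts(bot)
d=bot.get_image("wrist");cv2.imwrite("pics/w8.png",d["image"][:,:,::-1]);pickle.dump(d,open("w8.pkl","wb"))
im=cv2.imread("pics/w8.png");cv2.imwrite("pics/w8A.png",cv2.resize(im[60:210,240:400],None,fx=4,fy=4,interpolation=cv2.INTER_CUBIC))
im=bot.get_image("scene")["image"][:,:,::-1]
cv2.imwrite("pics/s8.png",cv2.resize(im[120:310,255:455],None,fx=3,fy=3,interpolation=cv2.INTER_CUBIC))
E
```

```text
t 35.82 p [ 0.5055 -0.3159  0.0621] yaw 0.134 F [ 0.5  0.  -0.6] g 0.0448
 t 36.19 p [ 0.5051 -0.3157  0.0611] yaw 0.134 F [0.1 0.9 2.8] g 0.0145
 t 37.1 p [ 0.5043 -0.3152  0.2477] yaw 0.134 F [ 0.1  0.  -0.6] g 0.0144
 t 38.68 p [0.4301 0.0766 0.2499] yaw 0.133 F [-0.1 -0.1 -0.9] g 0.0147
```

View pics/w8.png

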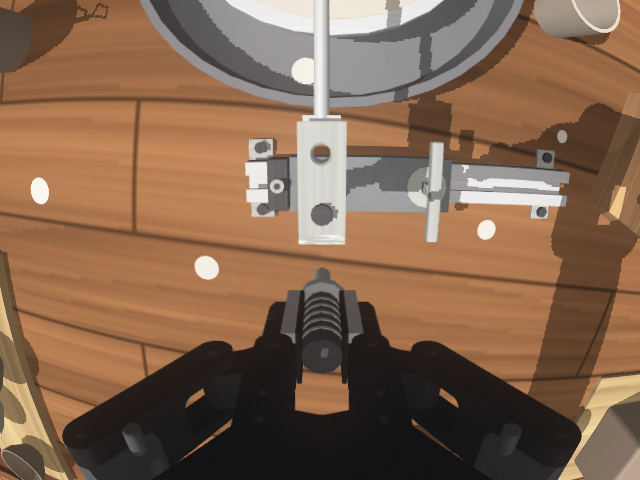

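View pics/w8A.png

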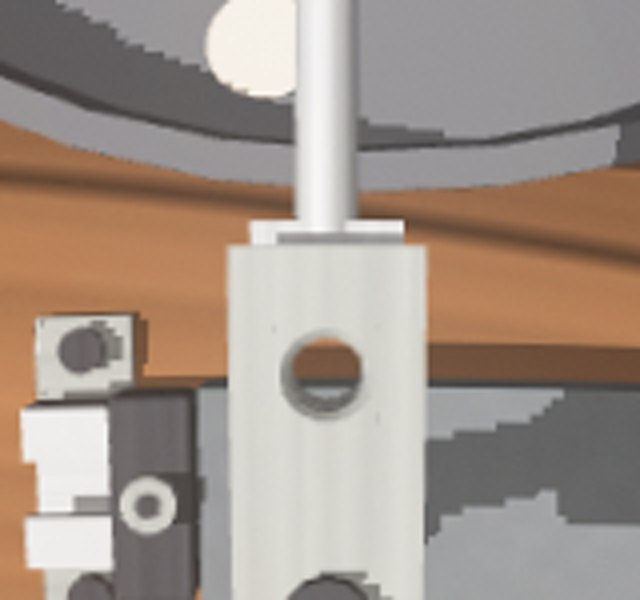

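View pics/s8.png

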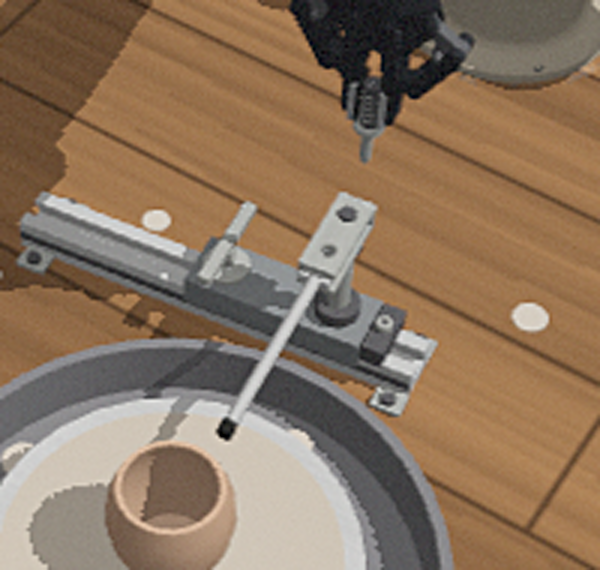

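```bash
python3 - <<'E'
from h import *
import pickle
np.set_printoptions(precision=4,suppress=True)
d=pickle.load(open("w8.pkl","rb"))
W=lambda x,y,z:wonz(d,240+(x+.5)/4-.5,60+(y+.5)/4-.5,z)
print('hole',W(322.5,375,.1645),W(281,375,.1645)-W(364,375,.1645),W(322,330,.1645)-W(322,420,.1645))
print('nose',wonz(d,322,270,.202), wonz(d,321,352,.284))
print('fork edges',W(228,375,.1645),W(428,375,.1645))
E
```

```text
hole [0.4888 0.0856 0.1645] [-0.0017  0.0126  0.    ] [0.0138 0.0018 0.    ]
nose [0.4284 0.0764 0.202 ] [0.4306 0.0772 0.284 ]
fork edges [0.487  0.1    0.1645] [0.4911 0.0696 0.1645]
```

```bash
python3 - <<'E'
import cv2
im=cv2.imread("pics/w8.png");cv2.imwrite("pics/w8B.png",cv2.resize(im[255:385,270:375],None,fx=4.5,fy=4.5,interpolation=cv2.INTER_CUBIC))
E
```

```text
(no output)
```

View pics/w8B.png

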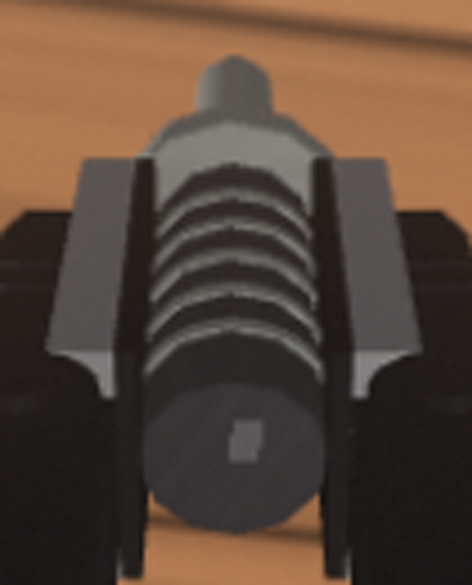

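```bash
python3 - <<'E'
from h import *
import pickle
np.set_printoptions(precision=4,suppress=True)
d=pickle.load(open("w8.pkl","rb"))
W=lambda x,y,z:wonz(d,270+(x+.5)/4.5-.5,255+(y+.5)/4.5-.5,z)
t=np.array([.4301,.0766])
e=ex[:2];u=.2389+.0
for n,p in dict(tip=W(235,54,u-.037),shankL=W(196,100,u-.025),shankR=W(272,100,u-.025),collar_top_front=W(232,122,u+.005),griptop_front=W(234,383,u+.045),griptop_back=W(234,532,u+.045)).items():
    q=p[:2]-t;print(n,q@e,q@ey[:2])
E
```

```text
tip 0.0002648441438348429 0.00016930384840185763
shankL -0.0007110499786469021 0.004727761999679803
shankR -0.0006998781179094835 -0.004147788542674737
collar_top_front 0.01000176711925388 0.0004950525762019224
griptop_front 0.0057476409262765225 0.00028909591895547287
griptop_back -0.009077661443911254 0.00027016827186972475
```

```bash
python3 - <<'E'
from h import *
from bench import bot
O=[np.pi,0,.134];F=np.array([.4898,.0855,0])
bot.movel(F+[0,0,.25],O,rate=.2)
bot.movel(F+[0,0,.222],O,rate=.15);bot.hold(.15)
s=ts(bot);f0=s["force"];z=.222
while z>.183:
    z-=.003
    bot.movel(F+[0,0,z],O,rate=.04)
    s=ts(bot)
    if s["force"][2]-f0[2]>7: print("contact");break
E
```

```text
t 39.72 p [0.49   0.0855 0.2234] yaw 0.134 F [ 0.2  0.4 -0.8] g 0.0147
 t 39.97 p [0.4898 0.0855 0.2191] yaw 0.134 F [ 0.3  0.6 -1.6] g 0.0144
 t 40.22 p [0.4897 0.0855 0.2157] yaw 0.134 F [ 0.   0.1 -1.5] g 0.0147
 t 40.47 p [0.4897 0.0855 0.2127] yaw 0.134 F [-0.4  0.5 -1. ] g 0.0146
 t 40.72 p [0.4897 0.0855 0.2097] yaw 0.134 F [ 0.9 -1.6 -0.4] g 0.0142
 t 40.97 p [0.4897 0.0855 0.2067] yaw 0.134 F [-0.1 -0.6 -0.8] g 0.0147
 t 41.22 p [0.4897 0.0855 0.2037] yaw 0.134 F [-0.1 -0.7 -0.2] g 0.0147
 t 41.47 p [0.4897 0.0855 0.2007] yaw 0.134 F [ 0.   0.8 -1. ] g 0.0146
 t 41.72 p [0.4897 0.0855 0.1977] yaw 0.134 F [ 0.2  0.1 -1. ] g 0.0147
 t 41.97 p [0.4897 0.0855 0.1947] yaw 0.134 F [-0.1  0.2 -0.9] g 0.0145
 t 42.22 p [0.4897 0.0855 0.1917] yaw 0.134 F [1.  0.7 0.4] g 0.0144
 t 42.47 p [0.4897 0.0855 0.1887] yaw 0.134 F [ 0.1  0.3 -1.2] g 0.0144
 t 42.72 p [0.4897 0.0855 0.1857] yaw 0.134 F [ 0.   0.3 -1.3] g 0.0143
 t 42.97 p [0.4897 0.0855 0.1827] yaw 0.134 F [ 0.5  0.1 -0.3] g 0.0144
```

Going in cleanly. I'll lower it to just above seated, let go, retreat straight up and check.

```bash
python3 - <<'E'
from h import *
from bench import bot
O=[np.pi,0,.134];F=np.array([.4898,.0855,0])
for z in (.180,.1775,.1762):
    bot.movel(F+[0,0,z],O,rate=.03)
    s=ts(bot)
    if s["force"][2]>6: break
bot.move_gripper(.05);bot.hold(.3);ts(bot)
bot.movel(F+[0,0,.27],rate=.15)
bot.movep(F-.08*ex+[0,0,.27],O);bot.hold(.1);ts(bot)
d=bot.get_image("wrist");cv2.imwrite("pics/w9.png",d["image"][:,:,::-1])
im=cv2.imread("pics/w9.png");cv2.imwrite("pics/w9A.png",cv2.resize(im[40:240,230:470],None,fx=3,fy=3,interpolation=cv2.INTER_CUBIC))
im=bot.get_image("scene")["image"][:,:,::-1]
cv2.imwrite("pics/s9.png",cv2.resize(im[160:270,275:405],None,fx=5,fy=5,interpolation=cv2.INTER_CUBIC))
im=bot.get_image("top")["image"][:,:,::-1]
cv2.imwrite("pics/t9.png",im)
E
```

```text
t 43.22 p [0.4897 0.0855 0.1797] yaw 0.134 F [ 0.6  0.3 -0.4] g 0.0143
 t 43.47 p [0.4897 0.0855 0.1773] yaw 0.134 F [ 0.5  0.1 -0.6] g 0.0144
 t 43.72 p [0.4898 0.0855 0.1761] yaw 0.134 F [-0.3  0.4 -0.1] g 0.0146
 t 44.45 p [0.4898 0.0855 0.1762] yaw 0.134 F [0.3 0.5 1. ] g 0.05
 t 45.74 p [0.4108 0.075  0.2693] yaw 0.134 F [0.7 1.3 0.1] g 0.0502
```

View pics/w9A.png

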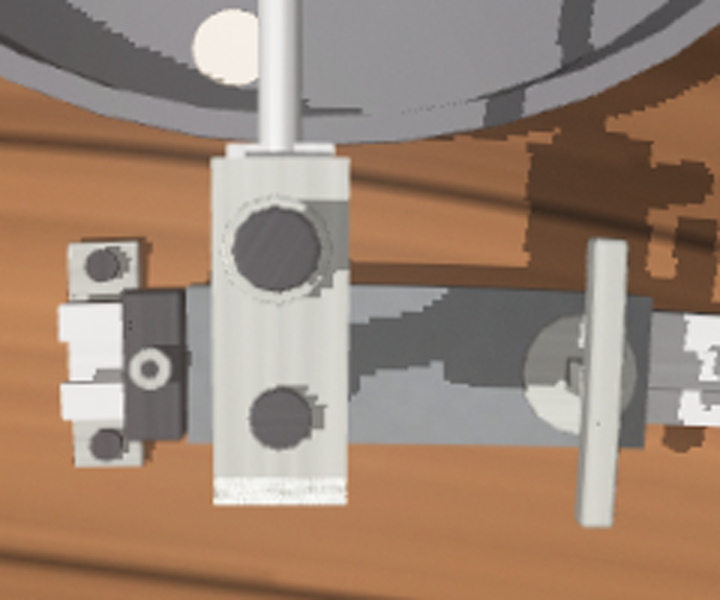

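View pics/s9.png

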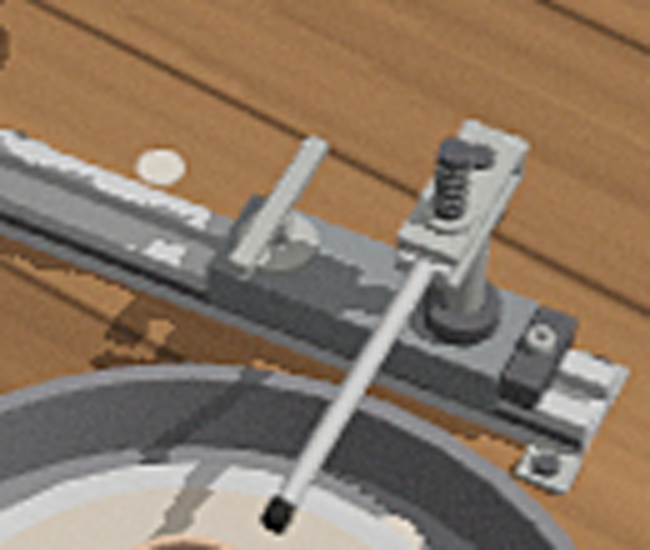

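View pics/t9.png

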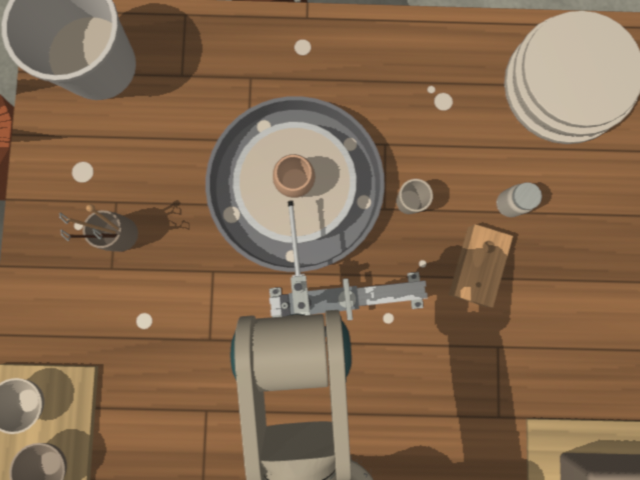

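```bash
python3 - <<'E'
from h import *
from bench import bot
for z in (.2065,.2095,.2125,.2155):
    u,v=proj("scene",[.489,.0855,z]);print(z,(u-275+.5)*5-.5,(v-160+.5)*5-.5)
bot.hold(.2);ts(bot);bot.close_job()
E
```

```text
0.2065 455.78523244918824 154.82794609077783
0.2095 456.286139666807 150.24405153658077
0.2125 456.7888872133282 145.64331579236577
0.2155 457.29348524944623 141.02564587573863
 t 46.09 p [0.4107 0.075  0.2698] yaw 0.134 F [-0.7 -0.2 -0.2] g 0.0501
the job is handed in; nothing more can be done
```

The throwing gauge is set up and the job is handed in at 46 s, inside the 72 s limit. The system gave no verdict, so this rests on my own checks.

- **Foot:** I pushed it along the rail to the stop; the tool stopped moving and the force jumped from about 9 N to 33 N. In the last wrist picture the foot sits flush against the stop.
- **T-bolt:** It went through the foot into the slot without resistance. I let go, and its collar showed on the foot with the handle along the rail. I then gripped it again and turned it 1.57 rad, and the last pictures show the handle square across the rail.
- **Pointer:** I swung it round until the force rose to 9 N at its stop. Its direction in the top picture is within about 0.01 rad of square to the rail.
- **Pin:** It went in without resistance, and I let it go about 1 mm above seated. In the scene view the grip's top is at about row 150, where a fully seated pin should be.
- **Other objects:** The pot, crock, tumbler and jar look unmoved in the last top picture. The gripper ended clear of everything.

**Disagreement:** The wrist view put the pin 1.7 mm off the tool's centre, while the position measured before grasping said 0.3 mm. I aimed between the two, and it went in without contact.

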